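# Pump up the bench air tank

### The job

Get the hand-pumped air tank ready for dusting the dismantled cleaning robot: its drain cock has been left open, so first push the cock's lever round against its stop to shut it, then press the pump's plunger down again and again until the pressure pin on top of the tank has popped fully out, and let the plunger come back up. Work with the fingertips only: do not grip the plunger or the lever, do not touch the pin, do not lift or drag the tank, and leave the parts and tools lying round it where they are.

Things in the scene. Friction and masses are not known exactly. Their poses are not given: they have to be found in the camera images.
- air_tank: Hand-pumped air tank, 3.4 kg, loose on rubber feet: base plate 150 (x) x 240 (y) mm, lying grey cylinder along y (72 mm thick, top 90 mm high, axis at x +35), upright pump barrel front left, drain cock front right. Origin: centre of the underside, on the bench; x to the unit's back (away from the robot), y to its left, z up; turned by up to 0.6 rad about z.
- plunger_top (a point): Centre of the top of the pump's plunger, a black mushroom knob 42 mm in diameter and 13 mm thick on a steel rod over the barrel. In the unit's frame it lies at x -35, y +62 mm, and 128 mm above the bench when up; it moves with the plunger.
- plunger (a joint): Stroke in m, straight down: 0 up, 0.026 at the bottom stop. A spring (6 N, about 12 N near the bottom) returns it within 0.5 s of release. With the cock shut, a stroke of 0.023 or more and a full return is worth two steps of pressure, one of 0.011 to 0.019 one step, one under 0.008 none; 8 steps (four full strokes) put the pin fully out. Further strokes do no harm.
- cock_axis (a point): Point on the vertical axis of the drain cock's lever, at the lever's mid-height (91 mm above the bench; in the unit's frame x -35, y -62 mm). The brass cock body below it reaches 79 mm above the bench and lies along the unit's x from x -69 mm to the tank.
- cock_lever (a point): Point on the lever's centre line, 47 mm from its axis, at mid-height. Its black sleeve is 16 mm wide and 9 mm high and runs from 22 to 68 mm from the axis.
- drain_cock (a joint): Lever angle in rad: 0 shut (lever against its stop, pointing to the unit's -y, square to its pipe), 1.57 fully open (pointing to the unit's -x, along its pipe, to the robot); it turns anticlockwise from above to shut. It starts at 1.05 to 1.5, stays where it is left and takes about 2 N at the sleeve. While it is open pumping builds no pressure and the pin sinks to 0.
- pressure_pin (a joint): How far the pressure pin stands out, in m. 0: down, about 2 mm proud of its gland. It rises 0.003 a step, so 0.006, 0.012, 0.018 and 0.024 after one to four full strokes; 0.022 or more is fully out (0.027 at most). It stays out as long as the cock is shut.
- pin_top (a point): Top of the pressure pin, a steel pin 9 mm in diameter in a stepped brass gland on the middle of the tank's top; 109 mm above the bench when down. (The steel fitting 35 mm to its right is the safety valve and does not move.) The pin must not be touched.
- filter_cassette: Loose bystander: pleated filter in a white frame 48 x 90 x 18 mm; origin at the centre of its underside.
- drive_wheel: Loose bystander: black drive wheel lying flat, 68 mm in diameter, 26 mm high; origin at the centre of its underside.
- screw_dish: Loose bystander: round steel dish of screws, 66 mm in diameter, 15 mm high; origin at the centre of its underside.
- flux_jar: Loose bystander: small round tin with a yellow lid, 45 mm in diameter, 30 mm high; origin at the centre of its underside.
- side_cutters: Loose bystander: side cutters with red handles lying flat, 52 x 128 x 12 mm; origin at the centre of the underside.
- spare_board: Loose bystander: green circuit board lying flat, 42 x 70 x 10 mm; origin at the centre of its underside.

How it is judged:
On the way, in this order (a step that is already met when the one before it is completed fails the run):
1. the drain cock is shut while the pin is still down (value of joint drain_cock below 0.12 rad and value of joint pressure_pin below 0.0005 m), for 0.1 s.
2. the pressure pin is fully out (value of joint pressure_pin above 0.022 m and value of joint drain_cock below 0.12 rad), for 0.1 s.
At the end, for the whole second after the job is handed in: The pressure pin stands at least 22 mm out, the cock is shut to within 0.12 rad of its stop, the plunger is back up (within 3 mm), the tank stands upright within 25 mm of where it was, and none of the loose things round it has been shifted by 25 mm or more (all of step 2 and value of joint plunger below 0.003 m and distance of each of air_tank, filter_cassette, drive_wheel, screw_dish, flux_jar, side_cutters, spare_board from where it was at the start of the episode below 0.025 m and angle between air_tank's own z axis and vertical below 0.05 rad and linear speed of air_tank below 0.02 m/s); the robot touches nothing.
It fails at once if the robot touched the pressure pin (contact force between any of the arm, the fingers and pressure_pin above 0.5 N).
It fails at once if the plunger's knob was taken between the fingers instead of pressed with their tips (contact force between the fingers and plunger above 0.5 N and horizontal distance between the grasp point and plunger_top below 0.012 m and z of the grasp point in the frame of plunger_top below 0.004 m).
It fails at once if the cock's lever was taken between the fingers instead of pushed (contact force between the fingers and drain_cock above 0.5 N and x of the grasp point in the frame of cock_lever between -0.006 and 0.006 m and y of the grasp point in the frame of cock_lever between -0.03 and 0.03 m and z of the grasp point in the frame of cock_lever below 0.012 m).
It fails at once if the tank was lifted, tipped or dragged (distance of air_tank from where it was at the start of the episode above 0.025 m or angle between air_tank's own z axis and vertical above 0.06 rad).
It fails at once if a part or tool lying round the tank was lifted, carried or pushed away (distance of any of filter_cassette, drive_wheel, screw_dish, flux_jar, side_cutters, spare_board from where it was at the start of the episode above 0.025 m).
It also fails if it takes over 54 s, if anything falls off the work surface, if the arm or the gripper's body presses on something with over 40 N, if the wrist force passes 120 N, or if a joint passes its speed limit or range.

### The arm

A 6-joint arm with a two-finger parallel gripper is mounted at the origin on a cart in front of the work surface, level with it; the furniture and walls round the work are solid. World frame = base frame: x ahead of the robot, y to its left, z up, the work surface at z = 0. Lengths are in m, angles in rad, forces in N, time in s.
With the tool pointing down it reaches from about 0.35 to 0.975 m from the base axis. Payload 4.9 kg.
Tool frame: the origin (TCP) lies on the centre line of the jaws, within the pads' length; the fingertips stand 14 mm ahead of it and the grasp point (between the pads) lies 5 mm behind it (manip.nose_length is the distance from the TCP to the fingertips, in m); z points along the fingers, y is the line along which they close (so a half turn about z gives the same grasp; the last joint's range is limited). The gripper opens to 85 mm and grips with 20 to 120 N. Pads are 22 mm wide; open, the fingers measure 114 mm over their backs; the gripper's body (76 mm by 85 mm) begins 54 mm behind the grasp point. The pads swing forward as they close: fully open they stand 13 mm farther back than shut.
Start: joints at [-1.365, 0.053, 1.613, -0, 1.476, -0.119], TCP at [0.199, -0.592, 0.245] pointing down, gripper open.
Joint ranges: [-3.01, 3.01], [-1.01, 2.22], [0.06, 2.58], [-1.02, 4.17], [0.09, 2.62], [-3.14, 3.14]. Speed limits (rad/s): [2.57, 2.57, 3.14, 3.14, 3.14, 3.14].

### API

Orientations are given as a unit quaternion [w, x, y, z].
In Python, from plant import manip, imaging gives the robot as it stands.
- The arm moves only by the tool play_rows, never from a script. Its argument "commands" is a list of rows, each a list of 6 numbers: the shift along the tool's x, y, z in mm, then the turn, a rotation vector about the tool's x, y, z in degrees. A call has 1 to 5 rows; each row shifts and turns the commanded pose from where the row before left it, along the tool's axes as they then stand; what a row does not reach is not made up. A row lasts 1/12 s, in which the tool goes at most 41.7 mm and 7.16 degrees, less where a joint would pass 70% of its speed; a pose out of reach is approached as far as the arm can. A call is refused whole if a number of a shift passes 41.7 or a number of a turn 7.16, either way. A call with a gripper value outside its range is refused whole. "hand" is the finger opening in mm, from 0 to 85.4, set as the call begins (left out, the last holds). The fingers move at their own pace and stop on an object; the grip force is fixed at half the most. Time passes only in rows, so rows that do not move let the fingers close. It gives the time, the measured TCP pose, the force, the opening and the grip force at its end, in the units of the state.
- manip.state(): the state, without advancing time (a new reading comes with each control period).
- imaging.grab_frame(name): name is "scene" or "side" or "wrist"; returns a dict with "image" (384x512x3 uint8, red, green, blue), "fx", "fy", "cx", "cy" (pixels), "R" (3x3) and "t" (3): a world point X has camera coordinates R X + t; the wrist camera has in their place "mount" (4x4, takes a point from camera to tool coordinates, whose origin is the TCP and whose axes are the flange's). Camera axes: x right, y down, z forward; pixel columns grow to the right and rows downward; lengths in m; the calibration is good to about 2 mm. The wrist camera is an equidistant fisheye: a pixel r from the principal point sees the ray r / f radians off the axis. A picture is of the moment at which its call begins: read the wrist's pose just before it. There is no depth.
- manip.job_done(): hands the job in; it is judged then, once.
The state is a dict: "time": time; "joint_pos": joint angles; "joint_vel": joint speeds; "joint_efforts": joint torques, N m; "tool_pos": TCP position; "tool_rot": TCP orientation; "contact_force": force on the tool from outside, world axes, zero at the start; "ft_torque": the same for the moment, N m; "gripper_width": opening from 0.0 (shut) to 1.0 (fully open); "grasp_force": force on a finger pad.
Only numpy, scipy, OpenCV 4.12 (cv2) and the standard library are available. Lean on these libraries where they do the work, as an engineer would, in place of code of your own. Each camera call takes 0.05 s, during which the arm holds its last target. There are 200 camera calls.

## Working session

There is one attempt and no reset: what is moved stays moved. The work goes in short steps, Python scripts to look and compute and a tool call to move; the robot and the scene stay as the last step left them, time stands still between calls to the robot, and variables do not carry over. Pictures are saved under pics/ and viewed, at most 10 in all, crops included, and the job is handed in when it is done.

Besides the shell and the picture viewer there is one more tool, called in YAML: its name, and indented under it one key for each argument. play_rows: Moves the arm, as the interface text tells. Its arguments: {"type":"object","properties":{"commands":{"type":"array","items":{"type":"array","items":{"type":"number"}}},"hand":{"type":"number"}},"required":["commands"]}

```bash
mkdir -p pics; cat > h.py <<'E'
from plant import manip, imaging
import numpy as np, cv2, json
def grab(n,save=None):
    f=imaging.grab_frame(n)
    if save: cv2.imwrite('pics/'+save,f['image'][:,:,::-1])
    return f
def ray(f,u,v):
    R=np.array(f['R']);t=np.array(f['t'])
    d=R.T@np.array([(u-f['cx'])/f['fx'],(v-f['cy'])/f['fy'],1]);return -R.T@t,d
def onz(f,u,v,z):
    o,d=ray(f,u,v);return o+d*(z-o[2])/d[2]
def proj(f,X):
    c=np.array(f['R'])@X+np.array(f['t']);return np.array([f['fx']*c[0]/c[2]+f['cx'],f['fy']*c[1]/c[2]+f['cy']])
E
python3 - <<'E'
from h import *
a=grab('scene','scene.png');b=grab('side','side.png')
cv2.imwrite('pics/both.png',np.vstack([a['image'],b['image']])[:,:,::-1])
for f in(a,b):print(-np.array(f['R']).T@f['t'],f['fx'],np.array(f['R'])[2])
s=manip.state();print(s)
E
```

```text
[0.25429146 0.59748119 0.69128058] 409.97862049611336 [ 0.40435965 -0.62621335 -0.66659592]
[ 0.53841175 -0.99197056  0.66293798] 497.53214004676823 [ 0.06578933  0.87573342 -0.47829148]
{'time': 0.1, 'joint_pos': array([-1.36501237e+00,  5.33100257e-02,  1.61414081e+00,  1.86664622e-05,
        1.47602103e+00, -1.18983500e-01]), 'joint_vel': array([ 0.00199366, -0.00175809, -0.00341982, -0.00049783, -0.00096062,
       -0.00057433]), 'joint_efforts': array([ 1.07635216e-03, -3.94896269e+01, -3.71365571e+01, -6.78033894e-05,
        3.85187828e-03,  1.48995653e-06]), 'tool_pos': array([ 0.19933486, -0.59179481,  0.24418353]), 'tool_rot': array([-9.39125050e-04,  9.86844416e-01,  1.61670080e-01, -3.14845820e-05]), 'contact_force': array([0.68952087, 0.32226926, 0.45716361]), 'ft_torque': array([0.04858157, 0.0190278 , 0.03525483]), 'grasp_force': 0.0, 'gripper_width': 0.9992065411508034}
```

View pics/scene.png

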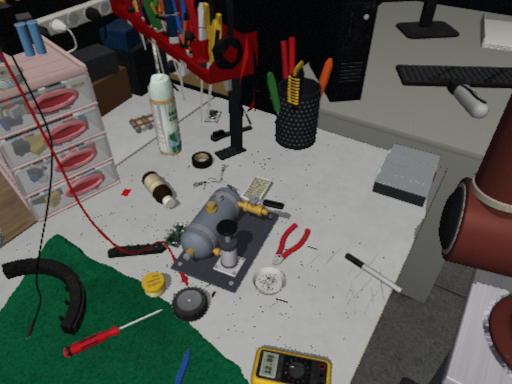

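View pics/side.png

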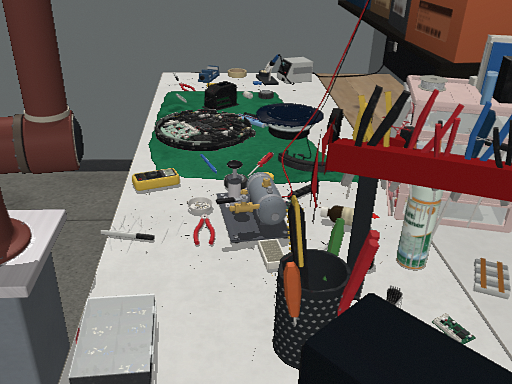

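The scene shows the tank near (228,235), with the knob at about (227,228), the cock at (255,208) and the lever black sleeve near (273,204). In the side view the knob is at (235,163). I'll enlarge both.

```bash
python3 - <<'E'
from h import *
a=cv2.imread('pics/scene.png')[170:300,160:320];b=cv2.imread('pics/side.png')[145:275,180:340]
c=np.vstack([cv2.resize(x,None,fx=4.6,fy=2.3*1.0 if 0 else 4.6,interpolation=cv2.INTER_CUBIC) for x in(a,b)])
cv2.imwrite('pics/c1.png',cv2.resize(a,None,fx=4.6,fy=4.6,interpolation=cv2.INTER_CUBIC))
cv2.imwrite('pics/c2.png',cv2.resize(b,None,fx=4.6,fy=4.6,interpolation=cv2.INTER_CUBIC))
E
```

```text
(no output)
```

View pics/c1.png

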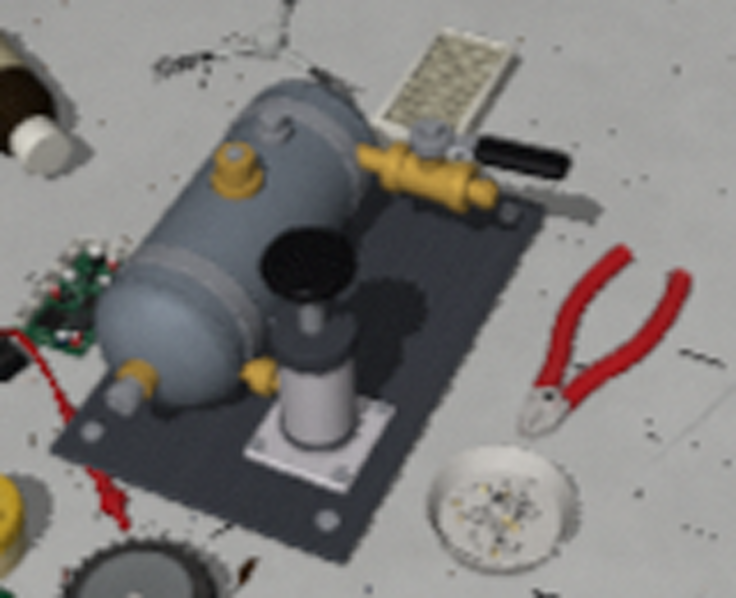

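View pics/c2.png

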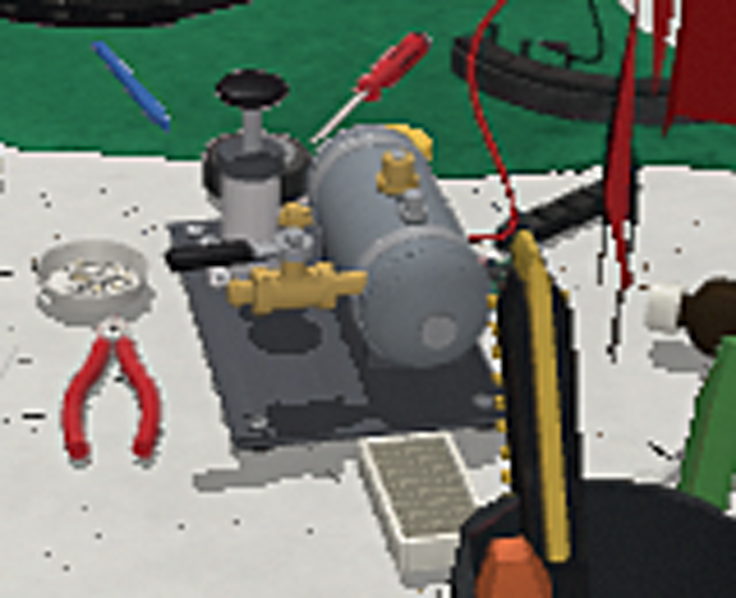

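Both crops show these features:
- **Knob top:** scene crop (308,258), side crop (252,85).
- **Lever hub:** scene crop (432,130), side crop (295,237).
- **Sleeve:** scene crop from (477,148) to (570,165), side crop from (255,250) to (168,257).
- **Plate corners:** scene crop (345,565), (52,450) and (545,205).

```bash
python3 - <<'E'
from h import *
a=grab('scene');b=grab('side')
A=lambda u,v,z:onz(a,u/4.6+160,v/4.6+170,z)
B=lambda u,v,z:onz(b,u/4.6+180,v/4.6+145,z)
p=lambda n,x:print(n,np.round(x,4))
ka,kb=A(308,258,.128),B(252,83,.128);p('knob',[ka,kb])
p('hub',[A(432,128,.095),B(295,233,.095)])
sa=[A(477,148,.091),A(570,165,.091)];sb=[B(255,250,.091),B(168,257,.091)];p('sleeve',sa);p('sleeveB',sb)
co=[A(345,565,.005),A(52,450,.005),A(545,205,.005)];p('corners',co)
d=co[1]-co[0];p('xdir',np.arctan2(d[1],d[0]));d=co[0]-co[2];p('ydir->yaw',np.arctan2(-d[0],d[1]))
p('cutters',[A(625,250,.01),A(685,275,.01),A(535,430,.01)]);p('dish',A(505,505,.015))
p('filter',[A(445,35,.018),A(515,45,.018),A(380,125,.018)])
E
```

```text
knob [[0.5872 0.1646 0.128 ]
 [0.5903 0.1492 0.128 ]]
hub [[0.6054 0.0385 0.095 ]
 [0.6084 0.0378 0.095 ]]
sleeve [[0.5824 0.0356 0.091 ]
 [0.5397 0.0229 0.091 ]]
sleeveB [[0.5874 0.0274 0.091 ]
 [0.543  0.021  0.091 ]]
corners [[ 0.5415  0.2128  0.005 ]
 [ 0.6901  0.2319  0.005 ]
 [ 0.577  -0.0261  0.005 ]]
xdir 0.1276
ydir->yaw 0.1475
cutters [[ 0.5247 -0.0145  0.01  ]
 [ 0.4915 -0.0148  0.01  ]
 [ 0.5065  0.1089  0.01  ]]
dish [0.4952 0.1555 0.015 ]
filter [[ 0.6858 -0.1039  0.018 ]
 [ 0.6478 -0.1169  0.018 ]
 [ 0.6756 -0.0211  0.018 ]]
```

play_rows:
  commands:
    - [27, -26, 0, 0, 0, 0]
    - [27, -26, 0, 0, 0, 0]
    - [27, -26, 0, 0, 0, 0]
    - [27, -26, 0, 0, 0, 0]
    - [27, -26, 0, 0, 0, 0]
  hand: 0

```text
time: 0.62
tool_pos: [0.2863, -0.4244, 0.245]
tool_rot: [-0.0, 0.987, 0.161, 0.0]
contact_force: [0.7, -0.4, -0.9]
gripper_width: 0.297
grasp_force: 0.0
```

play_rows:
  commands:
    - [27, -26, 0, 0, 0, 0]
    - [27, -26, 0, 0, 0, 0]
    - [27, -26, 0, 0, 0, 0]
    - [27, -26, 0, 0, 0, 0]
    - [27, -26, 0, 0, 0, 0]

```text
time: 1.03
tool_pos: [0.3727, -0.258, 0.2453]
tool_rot: [0.0, 0.987, 0.161, 0.0]
contact_force: [0.9, -0.6, 0.8]
gripper_width: 0.001
grasp_force: 0.0
```

play_rows:
  commands:
    - [27, -26, 0, 0, 0, 0]
    - [27, -26, 0, 0, 0, 0]
    - [27, -26, 0, 0, 0, 0]
    - [27, -26, 0, 0, 0, 0]
    - [27, -26, 0, 0, 0, 0]

```text
time: 1.45
tool_pos: [0.4592, -0.0916, 0.2454]
tool_rot: [0.0, 0.987, 0.162, 0.0]
contact_force: [0.7, -0.9, 0.2]
gripper_width: 0.007
grasp_force: 0.0
```

play_rows:
  commands:
    - [27, -26, 0, 0, 0, 0]
    - [27, -26, 0, 0, 0, 0]
    - [27, -26, 0, 0, 0, 0]
    - [27, -26, 0, 0, 0, 0]
    - [27, -26, 0, 0, 0, 0]

```text
time: 1.87
tool_pos: [0.5457, 0.0748, 0.2451]
tool_rot: [0.0, 0.987, 0.162, -0.0]
contact_force: [0.3, -0.6, 0.5]
gripper_width: -0.001
grasp_force: 0.0
```

play_rows:
  commands:
    - [0, 0, 0, 0, 0, 5.3]
    - [0, 0, 0, 0, 0, 5.3]
    - [0, 0, 0, 0, 0, 0]
    - [0, 0, 0, 0, 0, 0]

```text
time: 2.2
tool_pos: [0.5451, 0.0729, 0.245]
tool_rot: [-0.0, 0.997, 0.071, -0.0]
contact_force: [0.4, -0.5, -0.5]
gripper_width: 0.002
grasp_force: 0.0
```

```bash
cat >> h.py <<'E'
from scipy.spatial.transform import Rotation as Ro
def wrist(save=None):
    s=manip.state();f=grab('wrist',save);q=np.array(s['tool_rot'])
    T=np.eye(4);T[:3,:3]=Ro.from_quat(q[[1,2,3,0]]).as_matrix();T[:3,3]=s['tool_pos'];f['T']=T@np.array(f['mount']);return f
def wz(f,u,v,z):
    x,y=u-f['cx'],v-f['cy'];r=np.hypot(x,y);th=r/f['fx'];d=np.array([x/r*np.sin(th),y/r*np.sin(th),np.cos(th)])
    d=f['T'][:3,:3]@d;o=f['T'][:3,3];return o+d*(z-o[2])/d[2]
E
python3 - <<'E'
from h import *
f=wrist('w1.png');print(f['fx'],f['cx'],f['cy'],f['T'].round(3).tolist(),manip.nose_length)
json.dump({k:np.array(f[k]).tolist() for k in('fx','cx','cy','T')},open('w1.json','w'))
E
```

```text
297.3186396354542 251.84337738091128 191.13180220159524 [[0.142, -0.945, -0.296, 0.621], [-0.99, -0.135, -0.042, 0.083], [0.0, 0.299, -0.954, 0.374], [0.0, 0.0, 0.0, 1.0]] 0.014
```

View pics/w1.png

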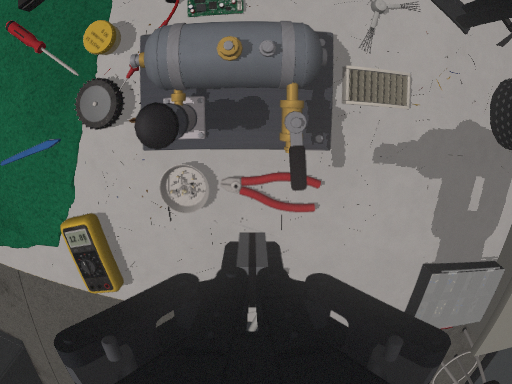

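The wrist view shows the knob at (157,125), the hub at (296,122), the lever sleeve from (297,148) to (299,188), and the fingertips at about (252,240).

```bash
python3 - <<'E'
from h import *
f=json.load(open('w1.json'));f={k:np.array(v) for k,v in f.items()}
for n,u,v,z in[('knob',157,125,.128),('hub',296,122,.095),('sl0',297,148,.0955),('sl1',299,188,.0955),('c1',142,149,.005),('c2',331,149,.005)]:print(n,wz(f,u,v,z).round(4))
E
```

```text
knob [0.592  0.1604 0.128 ]
hub [0.6081 0.039  0.095 ]
sl0 [0.5837 0.034  0.0955]
sl1 [0.5447 0.0248 0.0955]
c1 [0.5438 0.2175 0.005 ]
c2 [ 0.5773 -0.0262  0.005 ]
```

play_rows:
  commands:
    - [3, 0, 37, 0, 0, 0]
    - [3, 0, 37, 0, 0, 0]
    - [3, 0, 37, 0, 0, 0]
    - [0, 0, 37, 0, 0, 0]
    - [0, 0, 0, 0, 0, 0]

```text
time: 2.67
tool_pos: [0.548, 0.0734, 0.0887]
tool_rot: [-0.001, 0.998, 0.07, -0.008]
contact_force: [-1.8, -0.3, -2.0]
gripper_width: 0.002
grasp_force: 0.0
```

play_rows:
  commands:
    - [-1, 10, 0, 0, 0, 0]
    - [-1, 10, 0, 0, 0, 0]
    - [-2, 9, 0, 0, 0, 0]
    - [-3, 10, 0, 0, 0, 0]
    - [0, 8, 0, 0, 0, 0]

```text
time: 3.08
tool_pos: [0.5552, 0.0253, 0.1001]
tool_rot: [0.0, 0.998, 0.07, 0.002]
contact_force: [-0.3, 2.2, 0.3]
gripper_width: -0.002
grasp_force: 1.0
```

play_rows:
  commands:
    - [0, 0, 0, 0, 0, 0]
    - [0, 0, 0, 0, 0, 0]

```text
time: 3.25
tool_pos: [0.5543, 0.0255, 0.0983]
tool_rot: [0.0, 0.998, 0.069, 0.001]
contact_force: [-0.6, -0.5, -0.7]
gripper_width: -0.004
grasp_force: 0.0
```

play_rows:
  commands:
    - [2, 8, 0, 0, 0, 0]
    - [3, 8, 0, 0, 0, 0]
    - [5, 8, 0, 0, 0, 0]
    - [5, 6, 0, 0, 0, 0]
    - [5, 4, 0, 0, 0, 0]

```text
time: 3.67
tool_pos: [0.5787, -0.0051, 0.0969]
tool_rot: [-0.0, 0.998, 0.07, -0.001]
contact_force: [-1.7, 0.2, 0.2]
gripper_width: -0.002
grasp_force: 0.8
```

play_rows:
  commands:
    - [4, 3, 0, 0, 0, 0]
    - [4, 2, 0, 0, 0, 0]
    - [3, 2, 0, 0, 0, 0]
    - [0, 0, 0, 0, 0, 0]
    - [0, 0, 0, 0, 0, 0]

```text
time: 4.08
tool_pos: [0.5908, -0.0099, 0.0975]
tool_rot: [0.0, 0.998, 0.07, 0.0]
contact_force: [-0.3, 0.2, 0.2]
gripper_width: -0.001
grasp_force: 0.0
```

play_rows:
  commands:
    - [2, 0, 0, 0, 0, 0]
    - [1, 0, 0, 0, 0, 0]
    - [0, 0, 0, 0, 0, 0]

```text
time: 4.33
tool_pos: [0.5933, -0.0094, 0.0974]
tool_rot: [0.0, 0.998, 0.07, 0.0]
contact_force: [-1.5, -0.6, -0.1]
gripper_width: -0.002
grasp_force: 0.4
```

play_rows:
  commands:
    - [1, 0, 0, 0, 0, 0]
    - [0, 0, 0, 0, 0, 0]
    - [0, 0, 0, 0, 0, 0]

```text
time: 4.58
tool_pos: [0.5942, -0.0092, 0.0974]
tool_rot: [0.0, 0.998, 0.07, 0.0]
contact_force: [-0.3, -0.9, 0.1]
gripper_width: -0.0
grasp_force: 0.5
```

play_rows:
  commands:
    - [1, 0, 0, 0, 0, 0]
    - [0, 0, 0, 0, 0, 0]
    - [0, 0, 0, 0, 0, 0]

```text
time: 4.83
tool_pos: [0.5951, -0.009, 0.0973]
tool_rot: [0.0, 0.998, 0.07, -0.0]
contact_force: [-0.1, -0.9, 0.1]
gripper_width: 0.003
grasp_force: 0.9
```

play_rows:
  commands:
    - [1, 0, 0, 0, 0, 0]
    - [0, 0, 0, 0, 0, 0]
    - [0, 0, 0, 0, 0, 0]

```text
time: 5.08
tool_pos: [0.5953, -0.009, 0.0972]
tool_rot: [0.0, 0.998, 0.07, -0.001]
contact_force: [-5.2, -0.9, 3.3]
gripper_width: 0.0
grasp_force: 2.8
```

play_rows:
  commands:
    - [-8, 0, 0, 0, 0, 0]
    - [-8, 0, 0, 0, 0, 0]
    - [0, 0, 30, 0, 0, 0]
    - [0, 0, -40, 0, 0, 0]
    - [0, 0, -40, 0, 0, 0]

```text
time: 5.5
tool_pos: [0.5749, -0.0102, 0.1395]
tool_rot: [-0.002, 0.998, 0.07, -0.008]
contact_force: [1.0, 0.2, 1.5]
gripper_width: -0.002
grasp_force: 0.0
```

That call contained a stray 30 mm downward row. It was clear of the lever and no contact shows in the force. I'll continue up and over the knob, then check in a picture.

play_rows:
  commands:
    - [0, 0, -35, 0, 0, 0]
    - [8, -40, -10, 0, 0, 0]
    - [10, -40, 0, 0, 0, 0]
    - [10, -40, 0, 0, 0, 0]
    - [8, -40, 0, 0, 0, 0]

```text
time: 5.92
tool_pos: [0.5938, 0.1537, 0.1933]
tool_rot: [-0.0, 0.998, 0.069, 0.001]
contact_force: [0.7, -1.0, -0.7]
gripper_width: -0.002
grasp_force: 0.0
```

play_rows:
  commands:
    - [0, -9, 0, 0, 0, 0]
    - [0, 0, 0, 0, 0, 0]
    - [0, 0, 0, 0, 0, 0]

```text
time: 6.17
tool_pos: [0.592, 0.1609, 0.1921]
tool_rot: [0.0, 0.998, 0.07, 0.0]
contact_force: [0.0, -0.1, -0.2]
gripper_width: 0.006
grasp_force: 0.0
```

```bash
python3 - <<'E'
from h import *
f=wrist('w2.png');b=grab('side','s2.png')
cv2.imwrite('pics/v2.png',np.hstack([cv2.resize(f['image'][:,:,::-1],(400,300)),cv2.resize(b['image'][130:250,160:320,::-1],(400,300))]))
E
```

```text
(no output)
```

View pics/v2.png

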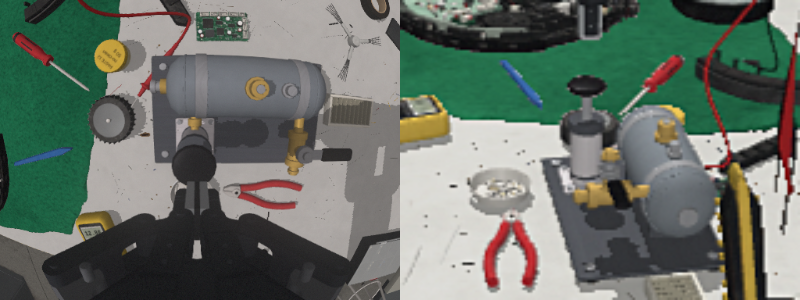

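The lever is shut: its black sleeve now points to the unit's right, at wrist panel (335,155). The closed fingertips are over the knob at (193,165). Next is the descent.

play_rows:
  commands:
    - [0, 0, 20, 0, 0, 0]
    - [0, 0, 15, 0, 0, 0]
    - [0, 0, 8, 0, 0, 0]
    - [0, 0, 0, 0, 0, 0]
    - [0, 0, 0, 0, 0, 0]

```text
time: 6.68
tool_pos: [0.5923, 0.1599, 0.1489]
tool_rot: [0.0, 0.998, 0.069, -0.0]
contact_force: [0.9, -0.5, -0.4]
gripper_width: -0.003
grasp_force: 0.0
```

play_rows:
  commands:
    - [0, 0, 8, 0, 0, 0]
    - [0, 0, 8, 0, 0, 0]
    - [0, 0, 8, 0, 0, 0]
    - [0, 0, 4, 0, 0, 0]
    - [0, 0, 0, 0, 0, 0]

```text
time: 7.1
tool_pos: [0.5943, 0.1607, 0.1236]
tool_rot: [0.0, 0.998, 0.07, 0.002]
contact_force: [-0.6, -2.0, 7.9]
gripper_width: -0.002
grasp_force: 4.4
```

play_rows:
  commands:
    - [0, 0, 2, 0, 0, 0]
    - [0, 0, 1, 0, 0, 0]
    - [0, 0, 0, 0, 0, 0]

```text
time: 7.35
tool_pos: [0.5943, 0.1607, 0.1212]
tool_rot: [0.0, 0.998, 0.07, 0.002]
contact_force: [-1.2, -2.0, 9.4]
gripper_width: -0.003
grasp_force: 4.4
```

play_rows:
  commands:
    - [0, 0, 2, 0, 0, 0]
    - [0, 0, 2, 0, 0, 0]
    - [0, 0, 0, 0, 0, 0]

```text
time: 7.6
tool_pos: [0.5944, 0.1607, 0.1174]
tool_rot: [0.0, 0.998, 0.07, 0.002]
contact_force: [-1.8, -2.5, 10.0]
gripper_width: 0.002
grasp_force: 5.3
```

play_rows:
  commands:
    - [0, 0, 2, 0, 0, 0]
    - [0, 0, 0, 0, 0, 0]

```text
time: 7.77
tool_pos: [0.5944, 0.1607, 0.1161]
tool_rot: [0.0, 0.998, 0.07, 0.002]
contact_force: [-3.0, -2.4, 11.3]
gripper_width: 0.002
grasp_force: 5.8
```

play_rows:
  commands:
    - [0, 0, 2, 0, 0, 0]
    - [0, 0, 0, 0, 0, 0]

```text
time: 7.93
tool_pos: [0.5944, 0.1608, 0.1159]
tool_rot: [0.0, 0.998, 0.07, 0.002]
contact_force: [-7.8, -3.0, 19.9]
gripper_width: 0.005
grasp_force: 10.2
```

play_rows:
  commands:
    - [0, 0, -18, 0, 0, 0]
    - [0, 0, -18, 0, 0, 0]
    - [0, 0, 0, 0, 0, 0]
    - [0, 0, 0, 0, 0, 0]
    - [0, 0, 0, 0, 0, 0]

```text
time: 8.35
tool_pos: [0.5919, 0.1609, 0.1452]
tool_rot: [0.0, 0.998, 0.07, -0.001]
contact_force: [-0.8, -0.4, -0.4]
gripper_width: -0.003
grasp_force: 0.0
```

play_rows:
  commands:
    - [0, 0, 0, 0, 0, 0]
    - [0, 0, 0, 0, 0, 0]
    - [0, 0, 0, 0, 0, 0]

```text
time: 8.6
tool_pos: [0.5917, 0.1609, 0.1448]
tool_rot: [0.0, 0.998, 0.07, -0.001]
contact_force: [-0.0, 0.1, -0.1]
gripper_width: 0.002
grasp_force: 0.0
```

play_rows:
  commands:
    - [0, 0, 10, 0, 0, 0]
    - [0, 0, 10, 0, 0, 0]
    - [0, 0, 10, 0, 0, 0]
    - [0, 0, 4, 0, 0, 0]
    - [0, 0, 2, 0, 0, 0]

```text
time: 9.02
tool_pos: [0.5934, 0.1612, 0.1158]
tool_rot: [0.0, 0.998, 0.07, 0.0]
contact_force: [-16.8, -3.2, 35.5]
gripper_width: -0.001
grasp_force: 17.8
```

play_rows:
  commands:
    - [0, 0, 0, 0, 0, 0]
    - [0, 0, 0, 0, 0, 0]
    - [0, 0, 0, 0, 0, 0]

```text
time: 9.27
tool_pos: [0.5934, 0.1612, 0.1159]
tool_rot: [0.0, 0.998, 0.07, 0.001]
contact_force: [-13.2, -2.5, 26.2]
gripper_width: 0.003
grasp_force: 13.1
```

play_rows:
  commands:
    - [0, 0, -18, 0, 0, 0]
    - [0, 0, -18, 0, 0, 0]
    - [0, 0, 0, 0, 0, 0]
    - [0, 0, 0, 0, 0, 0]
    - [0, 0, 0, 0, 0, 0]

```text
time: 9.68
tool_pos: [0.5916, 0.1608, 0.1445]
tool_rot: [0.0, 0.998, 0.07, -0.001]
contact_force: [-0.4, -0.2, -0.7]
gripper_width: -0.0
grasp_force: 0.0
```

play_rows:
  commands:
    - [0, 0, 0, 0, 0, 0]
    - [0, 0, 0, 0, 0, 0]
    - [0, 0, 0, 0, 0, 0]

```text
time: 9.93
tool_pos: [0.5917, 0.1608, 0.1447]
tool_rot: [0.0, 0.998, 0.07, -0.001]
contact_force: [0.5, 0.6, 1.1]
gripper_width: 0.001
grasp_force: 0.0
```

play_rows:
  commands:
    - [0, 0, 10, 0, 0, 0]
    - [0, 0, 10, 0, 0, 0]
    - [0, 0, 10, 0, 0, 0]
    - [0, 0, 4, 0, 0, 0]
    - [0, 0, 1, 0, 0, 0]

```text
time: 10.35
tool_pos: [0.5934, 0.1611, 0.1159]
tool_rot: [0.0, 0.998, 0.07, 0.0]
contact_force: [-12.2, -1.6, 27.0]
gripper_width: -0.003
grasp_force: 13.4
```

play_rows:
  commands:
    - [0, 0, 0, 0, 0, 0]
    - [0, 0, 0, 0, 0, 0]

```text
time: 10.52
tool_pos: [0.5933, 0.1611, 0.1159]
tool_rot: [0.0, 0.998, 0.07, 0.0]
contact_force: [-10.3, -1.1, 21.4]
gripper_width: -0.0
grasp_force: 10.9
```

play_rows:
  commands:
    - [0, 0, -18, 0, 0, 0]
    - [0, 0, -17, 0, 0, 0]
    - [0, 0, 0, 0, 0, 0]
    - [0, 0, 0, 0, 0, 0]
    - [0, 0, 0, 0, 0, 0]

```text
time: 10.93
tool_pos: [0.5916, 0.1608, 0.1446]
tool_rot: [0.0, 0.998, 0.07, -0.001]
contact_force: [-0.3, 0.2, -0.5]
gripper_width: -0.001
grasp_force: 0.0
```

play_rows:
  commands:
    - [0, 0, 0, 0, 0, 0]
    - [0, 0, 0, 0, 0, 0]
    - [0, 0, 0, 0, 0, 0]

```text
time: 11.18
tool_pos: [0.5917, 0.1608, 0.1448]
tool_rot: [0.0, 0.998, 0.07, -0.001]
contact_force: [0.5, 0.2, 0.0]
gripper_width: 0.002
grasp_force: 0.0
```

play_rows:
  commands:
    - [0, 0, 10, 0, 0, 0]
    - [0, 0, 10, 0, 0, 0]
    - [0, 0, 10, 0, 0, 0]
    - [0, 0, 4, 0, 0, 0]
    - [0, 0, 1, 0, 0, 0]

```text
time: 11.6
tool_pos: [0.5934, 0.1612, 0.1159]
tool_rot: [0.0, 0.998, 0.07, 0.0]
contact_force: [-11.6, -2.8, 27.7]
gripper_width: -0.003
grasp_force: 13.3
```

play_rows:
  commands:
    - [0, 0, 0, 0, 0, 0]
    - [0, 0, 0, 0, 0, 0]

```text
time: 11.77
tool_pos: [0.5934, 0.1611, 0.1159]
tool_rot: [0.0, 0.998, 0.07, 0.001]
contact_force: [-10.0, -2.1, 22.1]
gripper_width: -0.004
grasp_force: 10.8
```

play_rows:
  commands:
    - [0, 0, -18, 0, 0, 0]
    - [0, 0, -17, 0, 0, 0]
    - [0, 0, 0, 0, 0, 0]
    - [0, 0, 0, 0, 0, 0]
    - [0, 0, 0, 0, 0, 0]

```text
time: 12.18
tool_pos: [0.5916, 0.1608, 0.1446]
tool_rot: [0.0, 0.998, 0.07, -0.001]
contact_force: [-0.1, -0.4, -0.4]
gripper_width: 0.003
grasp_force: 0.0
```

play_rows:
  commands:
    - [0, 0, 0, 0, 0, 0]
    - [0, 0, 0, 0, 0, 0]
    - [0, 0, 0, 0, 0, 0]

```text
time: 12.43
tool_pos: [0.5917, 0.1608, 0.1448]
tool_rot: [0.0, 0.998, 0.07, -0.001]
contact_force: [0.0, -1.0, 1.4]
gripper_width: 0.002
grasp_force: 0.0
```

Four full strokes are done. I'll lift clear and look.

play_rows:
  commands:
    - [0, 0, -25, 0, 0, 0]
    - [0, 0, -30, 0, 0, 0]
    - [0, 0, -25, 0, 0, 0]
    - [0, 0, 0, 0, 0, 0]
    - [0, 0, 0, 0, 0, 0]

```text
time: 12.85
tool_pos: [0.5935, 0.1611, 0.2284]
tool_rot: [-0.0, 0.998, 0.07, 0.002]
contact_force: [0.5, 0.4, -0.5]
gripper_width: -0.0
grasp_force: 0.0
```

```bash
python3 - <<'E'
from h import *
a=grab('scene');b=grab('side');o=cv2.imread('pics/side.png')
c=lambda im,y,x:cv2.resize(im[y:y+120,x:x+100],(400,480),interpolation=cv2.INTER_CUBIC)
cv2.imwrite('pics/v3.png',np.hstack([c(b['image'][:,:,::-1],145,205),c(a['image'][:,:,::-1],175,180)]))
E
```

```text
(no output)
```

View pics/v3.png

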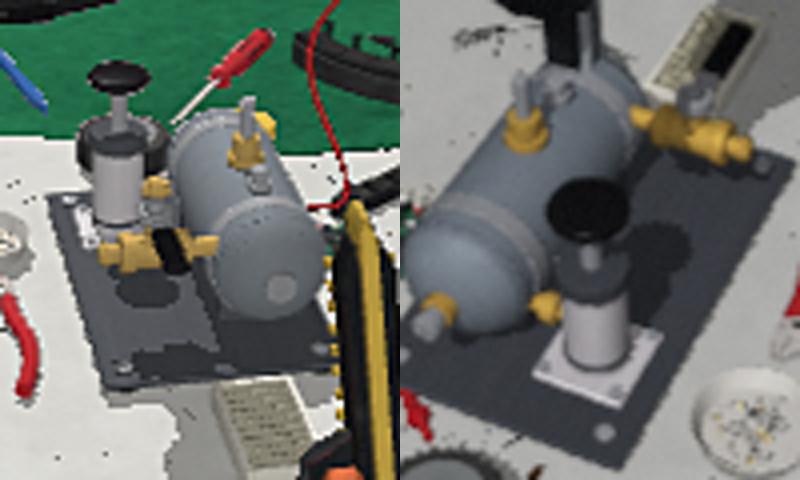

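The pin stands out at (247,97)–(247,132) in the left panel, which is about 26 mm of visible pin (2 mm proud plus 24 mm). The plunger is up, the lever is across its pipe, and the neighbouring parts look undisturbed.

```bash
python3 -c "
from plant import manip
print(manip.job_done())"
```

```text
the job is handed in; nothing more can be done
None
```

I shut the drain cock and pumped the plunger four full strokes. The last pictures show the pin fully out (about 24 mm), the plunger back up and the tank and parts around it undisturbed; the job is handed in, but no verdict came back.

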